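# Release the locked drawer with the dowel

### The job

The little handle-less drawer box on the worktop is locked by a hidden spring catch. Take the plain straight dowel (not the little rolling pin) out of its stand, push it straight down through the round hole in the top of the box until the catch lets go and the drawer springs open, then put the dowel into the stoneware pot and let go of it, leaving the pot upright and the drawer open.

Things in the scene. Friction and masses are not known exactly. Their poses are not given: they have to be found in the camera images.
- dowel: plain straight stick of light wood, 12 mm thick, 140 mm long, 30 g, upright in one of two bores (16 wide, 30 deep, 80 mm apart) of a fixed brown stand 140x56x40 mm; its top is 150 mm above the worktop. In the other bore: a rolling pin as tall, barrel 38 mm thick, not wanted; which is in front varies. Origin: centre of the lower end; z up along the stick. Grip it about 25 mm below its top
- release_hole (a point): centre of the mouth of the round hole, 30 mm wide with a 5 mm bevel, in the top (10 mm thick) of the fixed wooden drawer box, 90 mm above the worktop; z up, x to the box's back. The catch's pad, wider than the hole, lies 30 mm below the mouth; it needs 2.6 N to start, 6 N at its stop 16 mm further down, and lets go after 7 to 9 mm: push the dowel's end 42 to 46 mm below the mouth
- drawer (a joint): travel in m of the white-fronted drawer out of its box (150 deep, 160 wide, 90 mm high; front faces the robot; its middle lies 25 mm in front of the hole): 0 shut and locked, 0.050 fully open. A spring drives it fully open within about half a second once the catch lets go, and holds it there
- pot: plain grey stoneware pot without handle, loose, 0.32 kg, 70 mm across, 81 mm high, opening about 56 mm wide, inner floor 5 mm above its underside. Origin: centre of its underside; z up. A dowel let go in it just leans on the rim
There are look-alikes about, which are no part of the job. Of the things shaped like the part that bears release_hole, the wooden one is meant.

How it is judged (in metres and radians):
On the way:
1. the drawer springs open while the dowel's lower end is in the release hole (value of joint drawer above 0.025 m and z of dowel in the frame of release_hole below -0.005 m and horizontal distance between dowel and release_hole below 0.02 m).
At the end, for the whole second after the job is handed in: The drawer is open by more than 40 mm; the dowel stands or leans at rest in the pot, its lower end less than 30 mm above the pot's underside and within 35 mm of its middle, leaning less than 57 degrees; the pot is upright within 10 degrees (value of joint drawer above 0.04 m and z of dowel in the frame of pot between -0.005 and 0.03 m and horizontal distance between dowel and pot below 0.035 m and angle between pot's own z axis and vertical below 0.17 rad and angle between dowel's own z axis and vertical below 1 rad and linear speed of dowel below 0.05 m/s); the robot touches nothing.
It also fails if it takes over 45 s, if anything falls off the work surface, if the arm or the gripper's body presses on something with over 40 N, if the wrist force passes 120 N, or if a joint passes its speed limit or range.

### The arm

A 6-joint arm with a two-finger parallel gripper is mounted at the origin on a cart in front of the work surface, level with it; the furniture and walls round the work are solid. World frame = base frame: x ahead of the robot, y to its left, z up, the work surface at z = 0. Lengths are in m, angles in degrees, forces in N, time in s.
With the tool pointing down it reaches from about 0.35 to 0.975 m from the base axis. Payload 17.4 kg.
Tool frame: the origin (TCP) lies midway between the tips of the shut fingers; the grasp point (between the pads) lies 19 mm behind it (bot.grip_point_offset is the distance from the TCP to the grasp point, in m); z points along the fingers, y is the line along which they close (so a half turn about z gives the same grasp; the last joint's range is limited). The gripper opens to 85 mm and grips with 20 to 120 N. Pads are 22 mm wide; open, the fingers measure 114 mm over their backs; the gripper's body (76 mm by 85 mm) begins 54 mm behind the grasp point. The pads swing forward as they close: fully open they stand 13 mm farther back than shut.
Start: joints at [74.954, 6.646, 82.598, -0, 90.757, -2.166], TCP at [0.15, 0.658, 0.231] pointing down, gripper open.
Joint ranges: [-162.19, 162.19], [-47.58, 125.68], [4.15, 143.07], [-65.23, 245.23], [0.69, 171.88], [-170.13, 170.13]. Speed limits (degrees/s): [108.29, 108.29, 127.2, 180, 180, 180].

### API

Orientations are given as [roll, pitch, yaw] about the fixed x, y, z axes, in that order (R = Rz(yaw) Ry(pitch) Rx(roll)).
In Python, from workcell import bot gives the robot as it stands. The module is installed in compiled form; this text tells all that it offers.
- The arm moves only by the tool jog_arm, never from a script. Its argument "motion" is a list of rows, each a list of 7 numbers: the turn, a rotation vector about the world's x, y, z in units of 8 degrees (1.0 is 8 degrees), then the shift along the world's x, y, z in units of 40 mm (1.0 is 40 mm), then the finger opening in mm, from 0 to 85.4. A call has 1 to 20 rows; each row is the pose to reach, as a shift and turn from the pose commanded when the call began; what a row does not reach only later rows make up. A row lasts 1/8 s, in which the tool goes at most 62.5 mm and 10.7 degrees, less where a joint would pass 70% of its speed; a pose out of reach is approached as far as the arm can. A call with a gripper value outside its range is refused whole. The fingers move at their own pace and stop on an object; "squeeze" is the grip in N (left out, the last holds). Time passes only in rows, so rows that repeat a pose let the fingers close. It gives the time, the measured TCP pose, the force, the opening and the grip force at its end, in the units of the state.
- bot.sense(): the state, without advancing time (a new reading comes with each control period).
- bot.capture(name): name is "scene" or "top" or "wrist"; returns (picture, depth): 420x560x3 uint8, blue, green, red; 420x560 float32, m along the optical axis (not along the pixel's ray), 0 where there is no reading.
- bot.camera_model(name): a dict with "mtx" (3x3 intrinsics, pixels), "T" (4x4, takes a point from camera to world coordinates); the wrist camera has in their place "mount" (4x4, takes a point from camera to tool coordinates, whose origin is the TCP and whose axes are the flange's). Camera axes: x right, y down, z forward; pixel columns grow to the right and rows downward; lengths in m; the calibration is good to about 2 mm. A picture is of the moment at which its call begins: read the wrist's pose just before it. camera_model takes no time and is no camera call.
- bot.hand_in(): hands the job in; it is judged then, once.
The state is a dict: "time_s": time; "joints": joint angles; "joint_vel": joint speeds; "joint_efforts": joint torques, N m; "ee_pos": TCP position; "ee_rot": TCP orientation; "wrist_force": force on the tool from outside, world axes, zero at the start; "torque": the same for the moment, N m; "finger_gap": opening from 0.0 (shut) to 1.0 (fully open); "gripper_force": force on a finger pad.
Only numpy, scipy, OpenCV 4.12 (cv2) and the standard library are available. Lean on these libraries where they do the work, as an engineer would, in place of code of your own. Each camera call takes 0.05 s, during which the arm holds its last target. There are 200 camera calls.

## Working session

There is one attempt and no reset: what is moved stays moved. The work goes in short steps, Python scripts to look and compute and a tool call to move; the robot and the scene stay as the last step left them, time stands still between calls to the robot, and variables do not carry over. Pictures are saved under pics/ and viewed, at most 10 in all, crops included, and the job is handed in when it is done.

Besides the shell and the picture viewer there is one more tool, called after "Call:" as name(argument=value, ...), one argument or row to a line, values as JSON. jog_arm: Moves the arm, as the interface text tells. Its arguments: {"type":"object","properties":{"motion":{"type":"array"},"squeeze":{"type":"number"}},"required":["motion"]}

```bash
mkdir -p pics; cat > h.py <<'E'
import numpy as np, cv2
from workcell import bot
from scipy.spatial.transform import Rotation as R
def camT(n):
    m=bot.camera_model(n)
    if 'T' in m: return m['mtx'],m['T']
    s=bot.sense(); T=np.eye(4); T[:3,:3]=R.from_euler('xyz',s['ee_rot'],degrees=True).as_matrix(); T[:3,3]=s['ee_pos']
    return m['mtx'],T@m['mount']
def plane(K,T,u,v,z):
    d=T[:3,:3]@np.linalg.solve(K,[u,v,1]); return T[:3,3]+d*(z-T[2,3])/d[2]
def pts(K,T,dep):
    v,u=np.mgrid[:dep.shape[0],:dep.shape[1]]
    c=np.stack([(u-K[0,2])/K[0,0]*dep,(v-K[1,2])/K[1,1]*dep,dep],-1)
    return c@T[:3,:3].T+T[:3,3]
E
python3 - <<'E'
from h import *
print(bot.sense())
for n in ('scene','top'):
    K,T=camT(n); p,d=bot.capture(n); cv2.imwrite(f'pics/{n}.png',p); np.savez(f'{n}.npz',p=p,d=d,K=K,T=T); print(n,T.round(3),K)
E
```

```text
{'time_s': 0.0, 'joints': array([ 7.49553091e+01,  6.67671953e+00,  8.26366597e+01,  3.60131568e-04,
        9.07588453e+01, -2.16479700e+00]), 'joint_vel': array([-0.03251139,  0.02110328, -0.01298758,  0.03288797, -0.04029234,
       -0.10185772]), 'joint_efforts': array([-6.29044316e-04, -7.31979704e+01, -6.32495570e+01, -1.13485662e-04,
        6.27417539e-03,  1.99853940e-05]), 'ee_pos': array([0.15040552, 0.65782031, 0.23052175]), 'ee_rot': array([-1.79927841e+02, -3.08804643e-03,  1.67120109e+02]), 'wrist_force': array([0.94544345, 1.32786635, 0.56300188]), 'torque': array([0.01158019, 0.00240429, 0.01441831]), 'gripper_force': 0.0, 'finger_gap': 1.0033993187476498}
scene [[-0.974  0.138 -0.177  0.541]
 [ 0.224  0.526 -0.82   0.706]
 [-0.02  -0.839 -0.544  0.586]
 [ 0.     0.     0.     1.   ]] [[385.4837097    0.         277.92850218]
 [  0.         385.4837097  207.89352379]
 [  0.           0.           1.        ]]
top [[ 0.009 -0.989  0.147  0.225]
 [-1.    -0.008  0.005 -0.075]
 [-0.004 -0.147 -0.989  1.065]
 [ 0.     0.     0.     1.   ]] [[400.3560955    0.         279.55792596]
 [  0.         400.3560955  213.79853374]
 [  0.           0.           1.        ]]
```

View pics/scene.png

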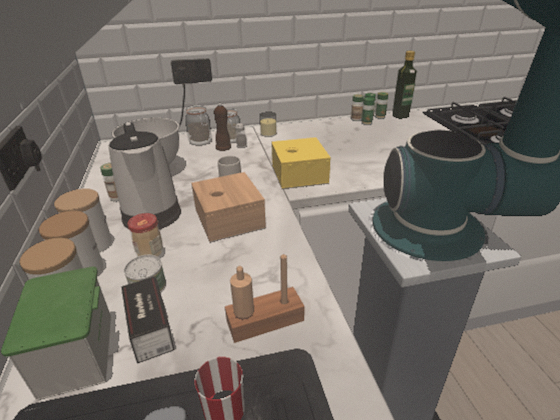

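View pics/top.png

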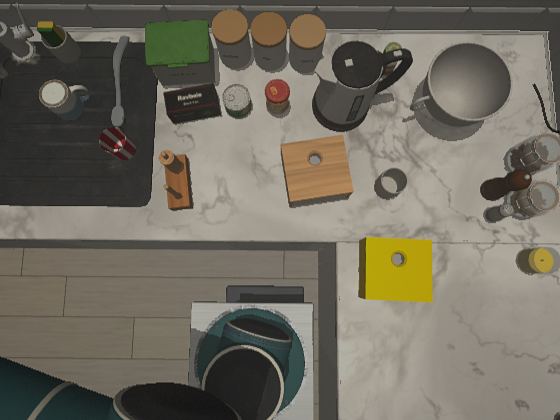

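The top view shows the wooden box with its hole at (315,159), the plain grey pot at (390,182), and the stand at about (178,185) with the dowel in the bore nearer the robot and the rolling pin behind. The yellow box and striped pot are look-alikes. Next I measure these points.

```bash
python3 - <<'E'
from h import *
f=np.load('top.npz'); P=pts(f['K'],f['T'],f['d']); K,T=f['K'],f['T']
def blob(n,u0,u1,v0,v1,z0,z1):
    Q=P[v0:v1,u0:u1].reshape(-1,3); Q=Q[(Q[:,2]>z0)&(Q[:,2]<z1)]
    print(n,len(Q),'med',np.median(Q,0).round(3),'min',Q.min(0).round(3),'max',Q.max(0).round(3)); return Q
Q=blob('boxtop',270,365,125,215,.082,.098); print(cv2.minAreaRect((Q[:,:2]*1000).astype(np.float32)))
print('hole guess',plane(K,T,315,159,.09).round(4))
g=P[140:178,295:335]; m=(g[...,2]<.078)&(g[...,2]>-.1); c,l,s,ce=cv2.connectedComponentsWithStats(m.astype(np.uint8)); print(s,ce+[295,140])
Q=blob('pot rim',370,412,160,205,.07,.09); print(cv2.minEnclosingCircle((Q[:,:2]*1000).astype(np.float32)))
Q=blob('stand',160,200,140,215,.03,.046); print(cv2.minAreaRect((Q[:,:2]*1000).astype(np.float32)))
blob('dowel/pin hi',150,200,140,215,.12,.16)
blob('dowel top',155,195,172,200,.135,.16)
blob('dowel mid',155,195,172,200,.06,.16)
s=np.load('scene.npz'); P=pts(s['K'],s['T'],s['d'])
blob('scene dowel',276,292,252,302,.05,.16); blob('scene dowel top',276,292,250,275,.12,.16)
Q=blob('scene stand',220,310,285,340,.034,.046); print(cv2.minAreaRect((Q[:,:2]*1000).astype(np.float32)))
Q=blob('scene pot',215,245,152,185,.06,.09)
Q=blob('scene boxtop',190,265,170,220,.085,.097);print(cv2.minAreaRect((Q[:,:2]*1000).astype(np.float32)))
im=cv2.resize(f['p'][110:230,130:430],None,fx=2.6,fy=2.6,interpolation=cv2.INTER_CUBIC); cv2.imwrite('pics/c1.png',im)
E
```

```text
boxtop 3629 med [ 0.486 -0.162  0.089] min [ 0.403 -0.252  0.082] max [ 0.577 -0.072  0.095]
((489.4842529296875, -160.72378540039062), (151.26365661621094, 160.46990966796875), 9.45456600189209)
hole guess [ 0.5099 -0.1574  0.09  ]
[[   0    0   40   38 1414]
 [   0    0    7    2    8]
 [  14   13   12   11   98]] [[314.60678925 158.61951909]
 [297.625      140.125     ]
 [314.33673469 158.2755102 ]]
pot rim 163 med [ 0.462 -0.358  0.078] min [ 0.427 -0.39   0.07 ] max [ 0.494 -0.322  0.083]
((460.4284973144531, -356.0811462402344), 34.2476692199707)
stand 847 med [0.454 0.195 0.039] min [0.391 0.167 0.03 ] max [0.537 0.234 0.046]
((464.05010986328125, 203.15235900878906), (141.01498413085938, 57.175537109375), 7.852545261383057)
dowel/pin hi 197 med [0.499 0.203 0.124] min [0.419 0.19  0.12 ] max [0.521 0.225 0.152]
dowel top 27 med [0.424 0.196 0.148] min [0.419 0.192 0.136] max [0.43  0.201 0.152]
dowel mid 73 med [0.422 0.194 0.122] min [0.418 0.191 0.062] max [0.43  0.201 0.152]
scene dowel 291 med [0.426 0.202 0.107] min [0.419 0.194 0.05 ] max [0.431 0.205 0.151]
scene dowel top 109 med [0.426 0.202 0.137] min [0.419 0.194 0.12 ] max [0.431 0.204 0.151]
scene stand 1472 med [0.459 0.212 0.04 ] min [0.392 0.166 0.034] max [0.538 0.241 0.046]
((464.63031005859375, 203.61276245117188), (140.34425354003906, 59.21653747558594), 8.059614181518555)
scene pot 532 med [ 0.466 -0.322  0.081] min [ 0.429 -0.393  0.06 ] max [ 0.514 -0.179  0.09 ]
scene boxtop 1877 med [ 0.49  -0.149  0.089] min [ 0.405 -0.249  0.085] max [ 0.576 -0.069  0.092]
((490.423828125, -160.72775268554688), (150.30038452148438, 165.81700134277344), 9.455770492553711)
```

View pics/c1.png

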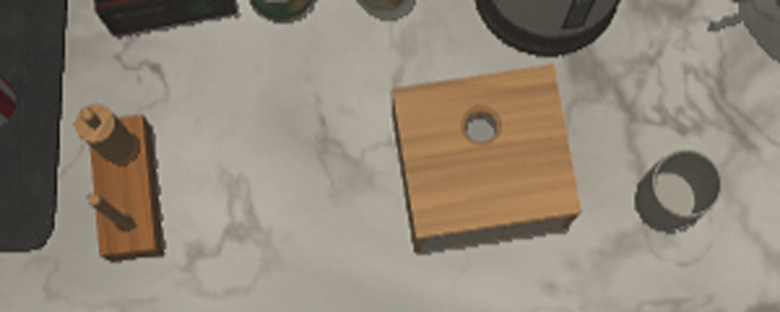

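The crop confirms the layout and every size checks out: box 151x160 with yaw 9.5°, stand 141x57, pot 68 mm across and 81 mm high. The dowel is at (0.4245, 0.198), the hole at about (0.513, -0.157) and the pot at (0.460, -0.356). I'm moving to hover over the dowel.

Call:
jog_arm(
  motion=[
    [0,0,0.2,0.7,-1.15,0,60],
    [0,0,0.4,1.4,-2.3,0,60],
    [0,0,0.6,2.1,-3.45,0,60],
    [0,0,0.8,2.75,-4.6,0,60],
    [0,0,1.0,3.45,-5.75,0,60],
    [0,0,1.2,4.1,-6.9,0,60],
    [0,0,1.4,4.8,-8.05,0,60],
    [0,0,1.6,5.5,-9.2,0,60],
    [0,0,1.6,6.2,-10.3,0,60],
    [0,0,1.6,6.86,-11.5,0,60],
    [0,0,1.6,6.86,-11.5,0,60],
    [0,0,1.6,6.86,-11.5,0,60],
    [0,0,1.6,6.86,-11.5,0,60],
  ],
)

```text
time_s: 1.72
ee_pos: [0.4244, 0.1989, 0.2312]
ee_rot: [180.0, -0.0, -180.0]
wrist_force: [0.6, 0.1, -0.5]
finger_gap: 0.708
gripper_force: 0.0
```

```bash
python3 - <<'E'
from h import *
K,T=camT('wrist'); p,d=bot.capture('wrist'); cv2.imwrite('pics/w1.png',p); np.savez('w1.npz',p=p,d=d,K=K,T=T)
P=pts(K,T,d); m=(P[...,2]>.143)&(P[...,2]<.158)&(d>0)
c,l,s,ce=cv2.connectedComponentsWithStats(m.astype(np.uint8))
for i in range(1,c):
    if s[i,4]>30: print(s[i],np.median(P[l==i],0).round(4),plane(K,T,*ce[i],.15).round(4))
print(bot.sense()['ee_pos'],bot.sense()['ee_rot'])
E
```

```text
[272 211  14  15 180] [0.4221 0.198  0.15  ] [0.4223 0.198  0.15  ]
[284 294  14  14 149] [0.5006 0.2089 0.1494] [0.4998 0.2087 0.15  ]
[0.42438567 0.19895239 0.23122967] [ 1.79995736e+02 -1.20781772e-02 -1.79981876e+02]
```

View pics/w1.png

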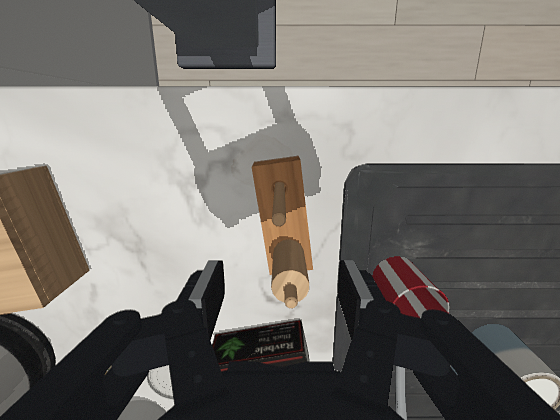

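The wrist view shows the dowel top at (279,218), between the open fingers, which puts it at (0.422, 0.198). The pin is behind it at (291,300). I'll descend and grip.

Call:
jog_arm(
  motion=[
    [0,0,0,-0.03,-0.02,-0.8,60],
    [0,0,0,-0.03,-0.02,-1.6,60],
    [0,0,0,-0.03,-0.02,-2.4,60],
    [0,0,0,-0.03,-0.02,-3.13,60],
    [0,0,0,-0.03,-0.02,-3.13,60],
    [0,0,0,-0.03,-0.02,-3.13,0],
    [0,0,0,-0.03,-0.02,-3.13,0],
    [0,0,0,-0.03,-0.02,-3.13,0],
    [0,0,0,-0.03,-0.02,-3.13,0],
    [0,0,0,-0.03,-0.02,-3.13,0],
    [0,0,0,-0.03,-0.02,-3.13,0],
    [0,0,0,-0.03,-0.02,-3.13,0],
  ],
  squeeze=60,
)

```text
time_s: 3.28
ee_pos: [0.4242, 0.1974, 0.1072]
ee_rot: [180.0, 0.1, 179.9]
wrist_force: [-0.3, 0.1, 6.2]
finger_gap: 0.123
gripper_force: 58.4
```

Call:
jog_arm(
  motion=[
    [0,0,0,0,0,0.7,0],
    [0,0,0,0,0,1.4,0],
    [0,0,0,0,0,2.1,0],
    [0,0,0,0,0,2.9,0],
    [0,0,0,0,0,2.9,0],
    [0,0,0,0.3,-1.25,2.9,0],
    [0,0,0,0.6,-2.5,2.9,0],
    [0,0,0,0.9,-3.8,2.9,0],
    [0,0,0,1.25,-5.1,2.9,0],
    [0,0,0,1.6,-6.4,2.9,0],
    [0,0,0,1.9,-7.6,2.9,0],
    [0,0,0,2.22,-8.86,2.9,0],
    [0,0,0,2.22,-8.86,2.9,0],
    [0,0,0,2.22,-8.86,2.9,0],
    [0,0,0,2.22,-8.86,2.9,0],
  ],
)

```text
time_s: 5.15
ee_pos: [0.5123, -0.1562, 0.222]
ee_rot: [180.0, -0.0, 180.0]
wrist_force: [-0.3, -0.5, -0.2]
finger_gap: 0.12
gripper_force: 58.6
```

```bash
python3 - <<'E'
from h import *
K,T=camT('scene'); p,d=bot.capture('scene'); np.savez('s2.npz',p=p,d=d,K=K,T=T)
Kw,Tw=camT('wrist'); pw,dw=bot.capture('wrist'); np.savez('w2.npz',p=pw,d=dw,K=Kw,T=Tw)
s=bot.sense(); t=s['ee_pos']; print(t,s['ee_rot'])
for n,K,T,p,d in (('scene',K,T,p,d),('wrist',Kw,Tw,pw,dw)):
    P=pts(K,T,d); m=(np.hypot(P[...,0]-t[0],P[...,1]-t[1])<.03)&(P[...,2]>.1)&(P[...,2]<t[2]-.02)&(d>0)
    print(n,m.sum())
    for z in np.arange(.1,.22,.01):
        k=m&(abs(P[...,2]-z)<.005)
        if k.any(): print(round(z,3),k.sum(),P[k].mean(0).round(4),P[k].min(0).round(4))
cv2.imwrite('pics/c2.png',np.hstack([cv2.resize(p[90:290,140:340] if 0 else np.load('s2.npz')['p'][90:290,140:340],(400,400)),cv2.resize(pw[110:410,130:430],(400,400))]))
E
```

```text
[ 0.51242455 -0.15630948  0.22221625] [-1.79996144e+02  1.72517199e-02  1.79991492e+02]
scene 138
0.12 1 [ 0.5094 -0.155   0.1239] [ 0.5094 -0.155   0.1239]
0.13 17 [ 0.5135 -0.1515  0.131 ] [ 0.5082 -0.1559  0.1274]
0.14 16 [ 0.5134 -0.1516  0.1398] [ 0.5076 -0.1555  0.1357]
0.15 17 [ 0.5139 -0.1515  0.1499] [ 0.509  -0.1577  0.1459]
0.16 19 [ 0.513  -0.1516  0.1596] [ 0.5076 -0.1578  0.1551]
0.17 19 [ 0.5139 -0.1515  0.1704] [ 0.509  -0.154   0.1664]
0.18 18 [ 0.5136 -0.1523  0.1801] [ 0.5078 -0.1559  0.1757]
0.19 17 [ 0.514  -0.1517  0.1899] [ 0.5095 -0.1567  0.1852]
0.2 14 [ 0.5138 -0.1514  0.1984] [ 0.5085 -0.1554  0.1951]
wrist 582
0.13 36 [ 0.5073 -0.1558  0.1316] [ 0.5058 -0.161   0.1271]
0.14 53 [ 0.5072 -0.1555  0.1404] [ 0.5058 -0.1608  0.1355]
0.15 61 [ 0.5074 -0.1557  0.1504] [ 0.5057 -0.1614  0.1456]
0.16 68 [ 0.5074 -0.1554  0.16  ] [ 0.5056 -0.1611  0.1551]
0.17 79 [ 0.5072 -0.1555  0.17  ] [ 0.5055 -0.1609  0.165 ]
0.18 96 [ 0.5076 -0.1554  0.1801] [ 0.5057 -0.1614  0.1752]
0.19 102 [ 0.5074 -0.1556  0.1902] [ 0.5057 -0.1611  0.185 ]
0.2 87 [ 0.5075 -0.1554  0.1987] [ 0.5058 -0.1614  0.195 ]
```

View pics/c2.png

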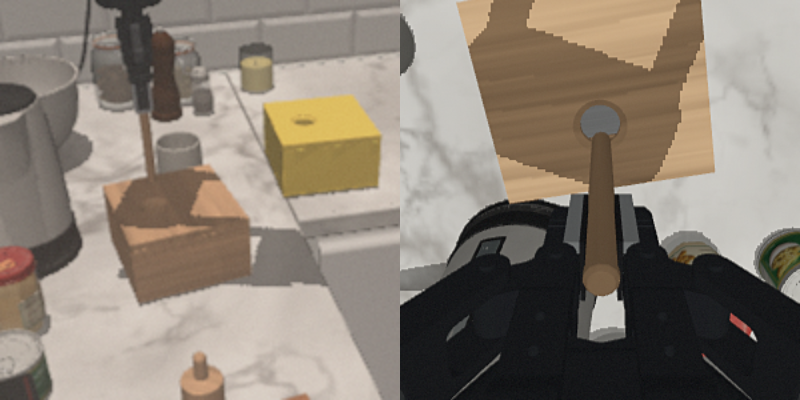

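The scene crop shows the dowel held vertical above the box. The wrist crop shows the hole, with its bevel circle centred at about (600,121), which is wrist pixel (280,200.5). I'll turn that into a position.

```bash
python3 - <<'E'
from h import *
f=np.load('w2.npz');K,T,d,p=f['K'],f['T'],f['d'],f['p']
print(plane(K,T,280,200.5,.09).round(4))
P=pts(K,T,d); m=((P[...,2]<.084)&(P[...,2]>.0)&(d>0)); m[:170]=0;m[235:]=0;m[:,:250]=0;m[:,310:]=0
q=P[m]; v,u=np.nonzero(m); print(m.sum(),u.min(),u.max(),v.min(),v.max(),np.median(q,0))
for vv in range(182,222,4): print(vv,P[vv,262:300:4,2].round(3))
E
```

```text
[ 0.5099 -0.156   0.09  ]
578 265 294 189 215 [ 0.51859242 -0.15714597  0.06057573]
182 [0.09  0.092 0.091 0.089 0.091 0.092 0.09  0.091 0.09  0.091]
186 [0.09  0.09  0.092 0.089 0.087 0.088 0.09  0.091 0.089 0.091]
190 [0.09  0.089 0.086 0.061 0.061 0.06  0.059 0.088 0.09  0.091]
194 [0.091 0.086 0.062 0.061 0.059 0.059 0.06  0.061 0.088 0.09 ]
198 [0.089 0.06  0.06  0.061 0.06  0.06  0.062 0.061 0.085 0.09 ]
202 [0.089 0.061 0.062 0.06  0.061 0.062 0.061 0.06  0.06  0.089]
206 [0.088 0.061 0.061 0.06  0.061 0.06  0.061 0.061 0.083 0.089]
210 [0.09  0.086 0.062 0.061 0.13  0.132 0.061 0.019 0.087 0.089]
214 [0.091 0.088 0.086 0.133 0.142 0.144 0.137 0.086 0.088 0.091]
218 [0.091 0.091 0.089 0.145 0.152 0.152 0.148 0.088 0.09  0.091]
```

Call:
jog_arm(
  motion=[
    [0,0,0,-0.02,0,-0.4,0],
    [0,0,0,-0.02,0,-0.8,0],
    [0,0,0,-0.02,0,-1.1,0],
    [0,0,0,-0.02,0,-1.4,0],
    [0,0,0,-0.02,0,-1.6,0],
    [0,0,0,-0.02,0,-1.75,0],
    [0,0,0,-0.02,0,-1.9,0],
    [0,0,0,-0.02,0,-1.98,0],
    [0,0,0,-0.02,0,-1.98,0],
    [0,0,0,-0.02,0,-1.98,0],
    [0,0,0,-0.02,0,-1.98,0],
    [0,0,0,-0.02,0,-1.98,0],
    [0,0,0,-0.02,0,-1.98,0],
  ],
)

```text
time_s: 6.88
ee_pos: [0.5118, -0.1572, 0.1434]
ee_rot: [-180.0, 0.0, 179.9]
wrist_force: [-1.1, 0.6, 5.4]
finger_gap: 0.123
gripper_force: 59.2
```

```bash
python3 - <<'E'
from h import *
p,d=bot.capture('scene'); p2,_=bot.capture('top'); cv2.imwrite('pics/c3.png',np.hstack([cv2.resize(p[90:290,140:340],(400,400)),cv2.resize(p2[100:250,270:420],(400,400))]))
E
```

```text
(no output)
```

View pics/c3.png

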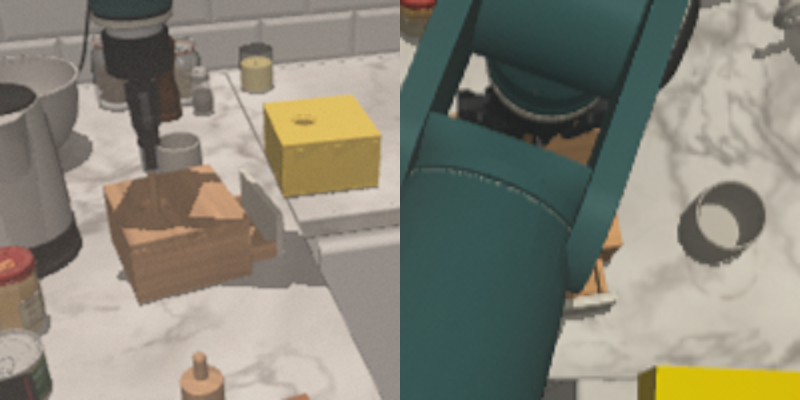

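The scene crop shows the white drawer front sprung out at (262,220), so the drawer is open. Next I raise the dowel, carry it over the pot and look.

Call:
jog_arm(
  motion=[
    [0,0,0,0,0,0.6,0],
    [0,0,0,0,0,1.2,0],
    [0,0,0,0,0,1.8,0],
    [0,0,0,0,0,2.2,0],
    [0,0,0,0,0,2.2,0],
    [0,0,0,-0.3,-1.2,2.2,0],
    [0,0,0,-0.65,-2.5,2.2,0],
    [0,0,0,-1.0,-3.75,2.2,0],
    [0,0,0,-1.3,-4.98,2.2,0],
    [0,0,0,-1.3,-4.98,2.2,0],
    [0,0,0,-1.3,-4.98,2.2,0],
    [0,0,0,-1.3,-4.98,2.2,0],
  ],
)

```text
time_s: 8.48
ee_pos: [0.46, -0.3554, 0.2306]
ee_rot: [180.0, -0.0, 180.0]
wrist_force: [0.3, 0.3, -0.9]
finger_gap: 0.125
gripper_force: 58.7
```

```bash
python3 - <<'E'
from h import *
K,T=camT('wrist'); p,d=bot.capture('wrist'); P=pts(K,T,d); t=bot.sense()['ee_pos']; print(t)
m=(d>0)&(P[...,2]>.076)&(P[...,2]<.085)&(np.hypot(P[...,0]-.46,P[...,1]+.356)<.045); q=P[m][:,:2]
A=np.c_[2*q,np.ones(len(q))]; s=np.linalg.lstsq(A,(q**2).sum(1),rcond=None)[0]; print(len(q),s[:2],np.sqrt(s[2]+s[0]**2+s[1]**2),q.min(0),q.max(0))
m=(np.hypot(P[...,0]-t[0],P[...,1]-t[1])<.02)&(P[...,2]>.1)&(P[...,2]<.19); print(P[m].mean(0),P[m].min(0))
cv2.imwrite('pics/w3.png',p)
E
```

```text
[ 0.46003056 -0.35544767  0.23074891]
646 [ 0.45981221 -0.356702  ] 0.03191590340359922 [ 0.42650619 -0.38958617] [ 0.49283942 -0.32320523]
[ 0.45497923 -0.35474712  0.16621213] [ 0.45328429 -0.36073653  0.13541287]
```

View pics/w3.png

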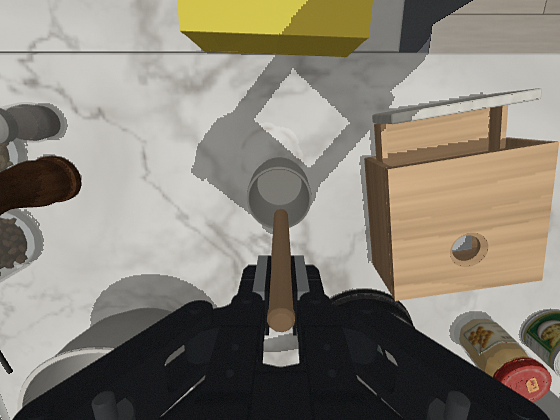

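The dowel's end is over the centre of the pot mouth at (280,190), within 2 mm, and the drawer is fully open at (455,120). I'll lower it, release and retreat.

Call:
jog_arm(
  motion=[
    [0,0,0,0,0,-0.8,0],
    [0,0,0,0,0,-1.6,0],
    [0,0,0,0,0,-2.3,0],
    [0,0,0,0,0,-2.8,0],
    [0,0,0,0,0,-3.1,0],
    [0,0,0,0,0,-3.1,0],
    [0,0,0,0,0,-3.1,0],
    [0,0,0,0,0,-3.1,30],
    [0,0,0,0,0,-3.1,60],
    [0,0,0,0,0,-3.1,85],
    [0,0,0,0,0,-3.1,85],
    [0,0,0,0,0,-3.1,85],
    [0,0,0,0,0,-3.1,85],
    [0,0,0,0,0,-2.6,85],
    [0,0,0,0,0,-1.8,85],
    [0,0,0,0,0,-0.8,85],
    [0,0,0,0,0,0.2,85],
    [0,0,0,0,0,0.8,85],
    [0,0,0,0,0,0.8,85],
    [0,0,0,0,0,0.8,85],
  ],
)

```text
time_s: 11.02
ee_pos: [0.4595, -0.3562, 0.2625]
ee_rot: [180.0, -0.0, 179.9]
wrist_force: [-0.2, 0.2, -0.9]
finger_gap: 0.999
gripper_force: 0.0
```

```bash
python3 - <<'E'
from h import *
p,d=bot.capture('wrist'); q,_=bot.capture('scene'); cv2.imwrite('pics/f.png',np.hstack([p[60:360,130:530],cv2.resize(q[90:240,170:370],(400,300))])); print(bot.sense()['wrist_force'])
E
```

```text
[-0.40966632 -0.50053047  0.26926882]
```

View pics/f.png

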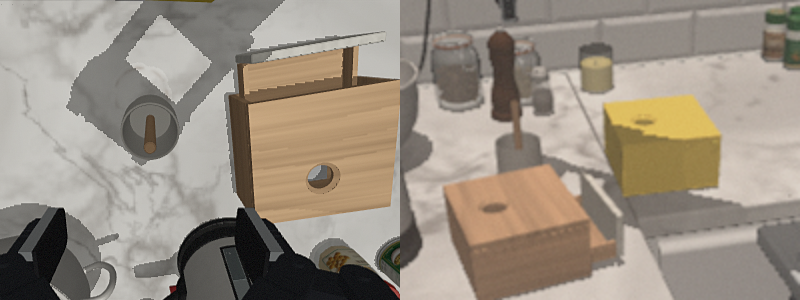

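The dowel stands in the upright pot at (150,132), the drawer is open and the gripper is clear. After a short settle I'll hand in.

Call:
jog_arm(
  motion=[
    [0,0,0,0,0,0.3,85],
    [0,0,0,0,0,0.3,85],
    [0,0,0,0,0,0.3,85],
    [0,0,0,0,0,0.3,85],
    [0,0,0,0,0,0.3,85],
    [0,0,0,0,0,0.3,85],
    [0,0,0,0,0,0.3,85],
    [0,0,0,0,0,0.3,85],
  ],
)

```text
time_s: 12.12
ee_pos: [0.4597, -0.3564, 0.2749]
ee_rot: [180.0, -0.0, 179.9]
wrist_force: [0.4, 0.3, -0.2]
finger_gap: 0.994
gripper_force: 0.0
```

```bash
python3 -c "
from workcell import bot
print(bot.hand_in())"
```

```text
the job is handed in; nothing more can be done
None
```

I handed the job in at about 12 s: the dowel released the catch and now stands in the upright pot, the drawer is open and the gripper is clear; the hand-in returned no verdict.

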